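Clip the specimen tub shut

TASK

Lower the lid of the grey storage tub gently until it is shut, then fold the three white clip flaps on its edges down one after another, pushing each in against the tub's wall until it snaps under its catch and stays down by itself. The plastic is brittle: never push on the tub, lid or flaps with more than about 20 N, do not slam the lid, and leave the things standing round the tub where they are.

Things in the scene. Friction and masses are not known exactly. Their poses are not given: they have to be found in the camera images.
- tub: Grey plastic storage tub, fixed to the table, 140 (its x) x 160 (its y) x 85 mm high, walls 4 mm; origin at the centre of its underside; x points away from the robot when unturned. The lid is hinged on its +x wall; the other three walls each carry a sprung catch half-way along, about 33 mm below the wall's top.
- lid (a joint): Angle of the white lid, rad: 0 shut, growing as its -x edge rises; starts 0.4 to 0.85. Hinge line along the tub's y at tub x = +70 mm, 85 mm up. Plate 155 mm from hinge to front edge, 190 wide, 8 thick, 15 mm over the walls. Stiff hinge: it stays where it is left; 2 to 6 N near the front edge moves it. Shut, it rests on a springy gasket, about 15 N per mm.
- lid_press (a point): Point on the lid's upper face, 20 mm in from the middle of its front edge (135 mm from the hinge line, 8 mm above the lid's underside); moves with the lid.
- flap_front (a joint): Angle, rad, of the white clip flap on the lid's -x edge (nearest the robot when unturned), relative to the lid: 0 straight out in the lid's plane, positive folded down, 1.57 at right angles; starts -0.35 to 0.3. Its hook meets a catch at 1.0 to 1.4 and, once snapped, rests at 1.17 to 1.55: the catches are set differently. Not snapped, it swings back out below 0.95 when let go.
- flap_front_hinge (a point): Middle of the front flap's hinge line, 17 mm outside the tub wall's outer face and, with the lid shut, 89 mm above the table; moves with the lid. Flap plate: 60 mm wide, reaching 44 mm from the hinge, 4 mm thick, with an inward hook 36 mm from the hinge.
- flap_front_end (a point): Middle of the front flap's free end, on its upper (outer) face, 44 mm from the hinge. A weak spring (about 1 N here) swings the flap out. With the lid shut, pushing it inward 30 to 40 mm below the hinge takes 5 to 11 N to snap over the catch; a few mm on it stops hard on a pad, about 25 N per mm.
- flap_left (a joint): Angle, rad, of the white clip flap on the lid's +y edge, relative to the lid: 0 straight out in the lid's plane, positive folded down, 1.57 at right angles; starts -0.35 to 0.3. Its hook meets a catch at 1.0 to 1.4 and, once snapped, rests at 1.17 to 1.55: the catches are set differently. Not snapped, it swings back out below 0.95 when let go.
- flap_left_hinge (a point): Middle of the left flap's hinge line, 17 mm outside the tub wall's outer face and, with the lid shut, 89 mm above the table; moves with the lid. Flap plate: 60 mm wide, reaching 44 mm from the hinge, 4 mm thick, with an inward hook 36 mm from the hinge.
- flap_left_end (a point): Middle of the left flap's free end, on its upper (outer) face, 44 mm from the hinge. A weak spring (about 1 N here) swings the flap out. With the lid shut, pushing it inward 30 to 40 mm below the hinge takes 5 to 11 N to snap over the catch; a few mm on it stops hard on a pad, about 25 N per mm.
- flap_right (a joint): Angle, rad, of the white clip flap on the lid's -y edge, relative to the lid: 0 straight out in the lid's plane, positive folded down, 1.57 at right angles; starts -0.35 to 0.3. Its hook meets a catch at 1.0 to 1.4 and, once snapped, rests at 1.17 to 1.55: the catches are set differently. Not snapped, it swings back out below 0.95 when let go.
- flap_right_hinge (a point): Middle of the right flap's hinge line, 17 mm outside the tub wall's outer face and, with the lid shut, 89 mm above the table; moves with the lid. Flap plate: 60 mm wide, reaching 44 mm from the hinge, 4 mm thick, with an inward hook 36 mm from the hinge.
- flap_right_end (a point): Middle of the right flap's free end, on its upper (outer) face, 44 mm from the hinge. A weak spring (about 1 N here) swings the flap out. With the lid shut, pushing it inward 30 to 40 mm below the hinge takes 5 to 11 N to snap over the catch; a few mm on it stops hard on a pad, about 25 N per mm.
- tin: Bystander: terracotta jar with a black screw cap, 60 mm across, 50 high; origin under its centre. Stays where it is.
- dish: Bystander: white porcelain dish, 56 mm across, 26 high; origin under its centre. Stays where it is.
- weight: Bystander: brass paper weight, upright cylinder 48 mm across, 40 high; origin under its centre. Stays where it is.
- cork_block: Bystander: cork block 70 x 50 x 35 mm; origin under its centre. Stays where it is.
- white_pot: Bystander: white plastic pot with a cap, 56 mm across, 60 high; origin under its centre. Stays where it is.

How it is judged:
By the outcome, as a careful person would: the job done as asked, in the order asked, and still so for the second after the job is handed in, with the robot touching nothing.
It also fails if it takes over 64 s, if anything falls off the work surface, if the arm or the gripper's body presses on something with over 40 N, if the wrist force passes 120 N, or if a joint passes its speed limit or range.

ROBOT

A 6-joint arm with a two-finger parallel gripper is mounted at the origin on the work surface. World frame = base frame: x ahead of the robot, y to its left, z up, the work surface at z = 0. Lengths are in m, angles in degrees, forces in N, time in s.
With the tool pointing down it reaches from about 0.375 to 0.9 m from the base axis. Payload 3.1 kg.
Tool frame: the origin (TCP) lies on the centre line of the jaws, within the pads' length; the fingertips stand 25 mm ahead of it and the grasp point (between the pads) lies 6 mm ahead of it; z points along the fingers, y is the line along which they close (so a half turn about z gives the same grasp; the last joint's range is limited). The gripper opens to 87 mm and grips with 3 to 60 N. Pads are 19 mm wide; open, the fingers measure 117 mm over their backs; the gripper's body (75 mm by 190 mm) begins 51 mm behind the grasp point.
Start: joints at [-78.123, 30.224, 82.088, -0, 67.689, -10.227], TCP at [0.235, -0.579, 0.248] pointing down, gripper open.
Joint ranges: [-176.69, 176.69], [-43.24, 126.21], [12.49, 139.97], [-82, 262], [0, 151.66], [-163.58, 163.58]. Speed limits (degrees/s): [159.86, 159.86, 180, 180, 180, 180].

INTERFACE

Orientations are given as a 3x3 rotation matrix whose columns are the frame's x, y, z axes.
In Python, from rig import * gives the robot as it stands.
- The arm moves only by the tool step_arm, never from a script. Its argument "steps" is a list of rows, each a list of 7 numbers: the shift along the tool's x, y, z normalised to -1 to 1, where 1 is 0.3 m, then the turn, a rotation vector about the tool's x, y, z normalised to -1 to 1, where 1 is 45 degrees, then the gripper's target within -1 to 1 (shut at 1, half-way at 0, fully open at -1). A call has 1 to 8 rows; each row is the pose to reach, as a shift and turn from the pose commanded when the call began, along the tool's axes at that moment; what a row does not reach only later rows make up. A row lasts 1/12 s, in which the tool goes at most 41.7 mm and 7.16 degrees, less where a joint would pass 70% of its speed; a pose out of reach is approached as far as the arm can. A call with a number of a shift or a turn outside -1 to 1 is refused whole. A call with a gripper value outside its range is refused whole. The fingers move at their own pace and stop on an object; the grip force is fixed at half the most. Time passes only in rows, so rows that repeat a pose let the fingers close. It gives the time, the measured TCP pose, the force, the opening and the grip force at its end, in the units of the state.
- read_state(): the state, without advancing time (a new reading comes with each control period).
- capture(name): name is "scene" or "top" or "wrist"; returns a dict with "image" (400x640x3 uint8, red, green, blue), "vertical_fov" (degrees; the focal length in pixels is half the picture's height over the tangent of half this angle, whatever the lens; pixels are square), "cx", "cy" (the principal point, pixels), "k1" (the pictures are not rectified: a ray, as slopes to the right and down, at radius r is drawn at 1 + k1 r^2 times it, then the intrinsics apply), "world_from_camera" (4x4, takes a point from camera to world coordinates); the wrist camera has in their place "T_tool_cam" (4x4, takes a point from camera to tool coordinates, whose origin is the TCP and whose axes are the flange's). Camera axes: x right, y down, z forward; pixel columns grow to the right and rows downward; lengths in m; the calibration is good to about 2 mm. A picture is of the moment at which its call begins: read the wrist's pose just before it. There is no depth.
- hand_in(): hands the job in; it is judged then, once.
The state is a dict: "time_s": time; "joint_positions": joint angles; "qvel": joint speeds; "tau": joint torques, N m; "position": TCP position; "tcp_rot": TCP orientation; "force": force on the tool from outside, world axes, zero at the start; "moment": the same for the moment, N m; "opening": opening from 0.0 (shut) to 1.0 (fully open); "grasp_force": force on a finger pad.
Only numpy, scipy, OpenCV 4.12 (cv2) and the standard library are available. Lean on these libraries where they do the work, as an engineer would, in place of code of your own. Each camera call takes 0.05 s, during which the arm holds its last target. There are 200 camera calls.

## Working session

There is one attempt and no reset: what is moved stays moved. The work goes in short steps, Python scripts to look and compute and a tool call to move; the robot and the scene stay as the last step left them, time stands still between calls to the robot, and variables do not carry over. Pictures are saved under pics/ and viewed, at most 10 in all, crops included, and the job is handed in when it is done.

Besides the shell and the picture viewer there is one more tool, called after "Call:" in YAML: its name, and indented under it one key for each argument. step_arm: Moves the arm, as the interface text tells. Scaled input: -1 to 1 covers 0.3 m each way for a shift and 45 degrees each way for a turn. Its arguments: {"type":"object","properties":{"steps":{"type":"array"}},"required":["steps"]}

```bash
mkdir -p pics; ls; python3 - <<'E'
from rig import *
import cv2,numpy as np,pickle
d={}
for n in("scene","top"):
    c=capture(n);d[n]=c
    cv2.imwrite(f"pics/{n}0.png",c["image"][:,:,::-1])
    print(n,{k:v for k,v in c.items() if k!="image"})
pickle.dump(d,open("c0.pkl","wb"))
print(read_state())
E
```

```text
pics
scene {'vertical_fov': 47.67967331910419, 'cx': 322.0082745195661, 'cy': 199.1066151620958, 'k1': -0.05929811498869437, 'world_from_camera': array([[ 0.41320361,  0.66761858, -0.61931269,  1.20524116],
       [ 0.91047243, -0.28988365,  0.29497019, -0.25307538],
       [ 0.01739896, -0.68574988, -0.72762929,  0.81537954],
       [ 0.        ,  0.        ,  0.        ,  1.        ]])}
top {'vertical_fov': 51.29464824344927, 'cx': 310.80488309857367, 'cy': 192.04825156216987, 'k1': -0.02776837047171213, 'world_from_camera': array([[-0.00496488, -0.98886641,  0.14872316,  0.43200877],
       [-0.99997549,  0.00564391,  0.00414402,  0.03951522],
       [-0.00493727, -0.14869894, -0.98887019,  1.01626784],
       [ 0.        ,  0.        ,  0.        ,  1.        ]])}
{'time_s': 0.1, 'joint_positions': array([-7.81228453e+01,  3.02731588e+01,  8.21498284e+01, -1.37776763e-03,
        6.76900092e+01, -1.02271716e+01]), 'qvel': array([-0.00996572, -0.09696645, -0.2181486 ,  0.12006855,  0.07221765,
        0.01142428]), 'tau': array([-2.69640054e-05, -4.40984595e+01, -1.77151251e+01,  6.35121530e-02,
        5.33820223e-02, -3.54205326e-05]), 'position': array([ 0.23507655, -0.57843518,  0.24667025]), 'tcp_rot': array([[ 9.26496847e-01,  3.76302286e-01, -4.27668293e-04],
       [ 3.76302386e-01, -9.26494904e-01,  1.92535897e-03],
       [ 3.28284489e-04, -1.94477162e-03, -9.99998055e-01]]), 'force': array([-0.11175227, -0.11077208, -0.017482  ]), 'moment': array([-0.0102177 , -0.03296615, -0.04516562]), 'grasp_force': 0.0, 'opening': 1.003199576720629}
```

View pics/scene0.png

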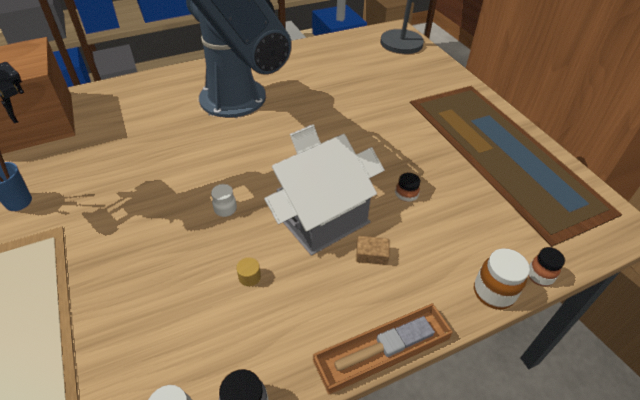

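View pics/top0.png

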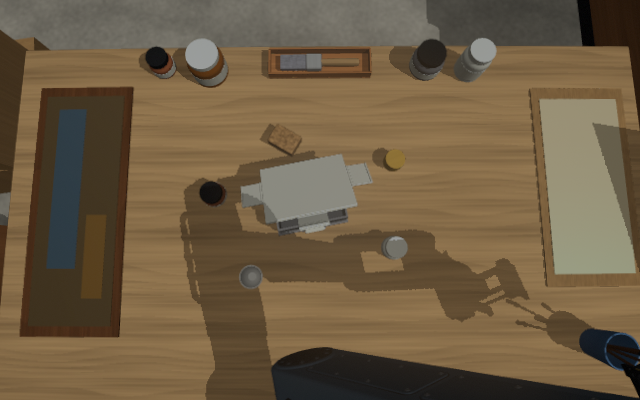

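The tub is around (310,195) in the top view, with its hinge side away from the robot and the lid raised towards it. The tin is at (212,193), dish (251,277), pot (395,247), weight (395,160) and cork (285,138). I'll enlarge the tub area.

```bash
python3 - <<'E'
import cv2,pickle
d=pickle.load(open("c0.pkl","rb"))
for n,(u,v,w,h) in {"top":(180,120,235,175),"scene":(250,110,160,150)}.items():
    im=d[n]["image"][v:v+h,u:u+w,::-1]; s=3.4 if n=="top" else 4
    im=cv2.resize(im,None,fx=s,fy=s,interpolation=cv2.INTER_CUBIC)
    for k in range(0,w,20): cv2.putText(im,str(u+k),(int(k*s),10),0,.35,(0,0,255)); cv2.line(im,(int(k*s),12),(int(k*s),18),(0,0,255))
    for k in range(0,h,20): cv2.putText(im,str(v+k),(0,int(k*s)+4),0,.35,(0,0,255))
    cv2.imwrite(f"pics/{n}1.png",im)
E
```

```text
(no output)
```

View pics/top1.png

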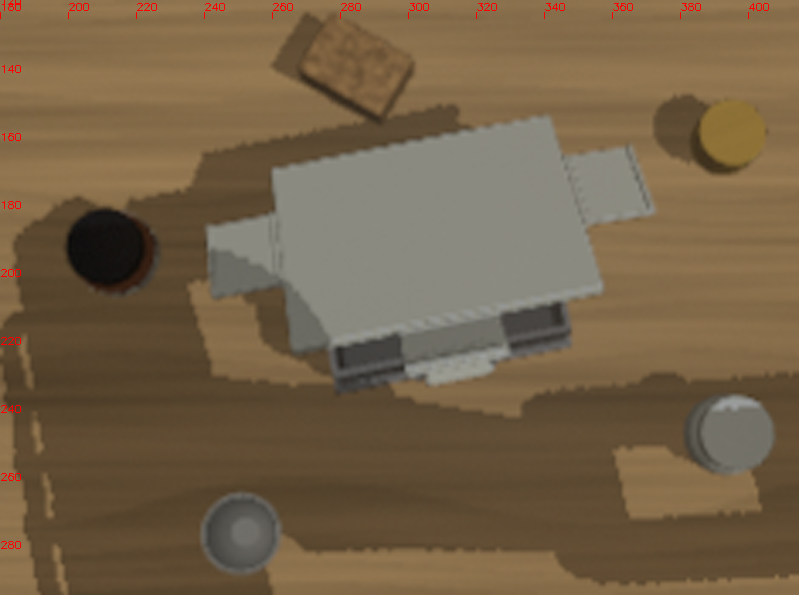

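View pics/scene1.png

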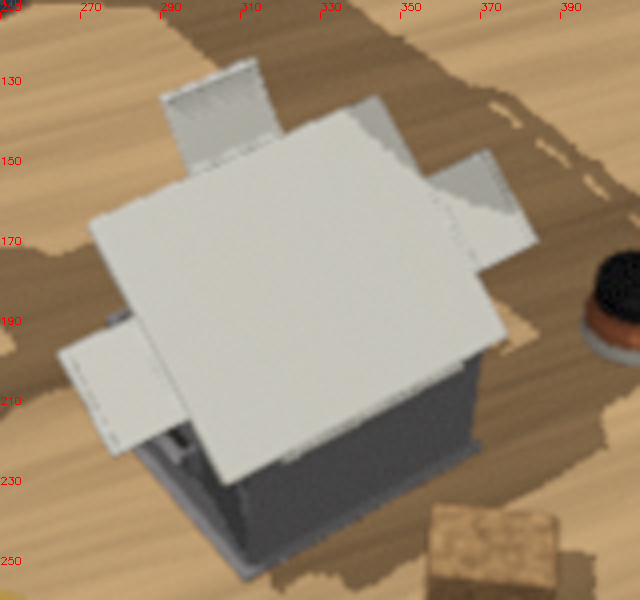

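The lid corners, flap ends and bystanders read clearly in both crops. I'll fit the tub pose, lid angle and flap angles from them.

```bash
cat >h.py <<'E'
import numpy as np,cv2
from scipy.optimize import least_squares
def proj(c,P,wfc=None):
    T=np.linalg.inv(c["world_from_camera"] if wfc is None else wfc); P=np.atleast_2d(P)@T[:3,:3].T+T[:3,3]
    s=P[:,:2]/P[:,2:]; s=s*(1+c["k1"]*(s**2).sum(1,keepdims=True))
    return s*(200/np.tan(np.radians(c["vertical_fov"]/2)))+[c["cx"],c["cy"]]
def ray_z(c,uv,z):
    f=200/np.tan(np.radians(c["vertical_fov"]/2)); d=(np.array(uv,float)-[c["cx"],c["cy"]])/f; s=d.copy()
    for _ in range(9): s=d/(1+c["k1"]*(s@s))
    W=c["world_from_camera"]; r=W[:3,:3]@[*s,1]; return W[:3,3]+r*(z-W[2,3])/r[2]
def tub_w(p,P):
    c,s=np.cos(p[2]),np.sin(p[2]); return np.atleast_2d(P)@np.array([[c,-s,0],[s,c,0],[0,0,1]]).T+[p[0],p[1],0]
def lid_t(a,P):  # P in tub coords with lid shut
    P=np.atleast_2d(P).astype(float)-[.07,0,.085]; c,s=np.cos(a),np.sin(a)
    # -x edge rises
    return P@np.array([[c,0,s],[0,1,0],[-s,0,c]]).T+[.07,0,.085]
def flap_ends(k,b):
    r=.044*np.cos(b)+.002*np.sin(b); dz=-.044*np.sin(b)+.002*np.cos(b)
    if k=="f": return [[-.087-r,y,.089+dz] for y in(.03,-.03)]
    q=1 if k=="l" else -1
    return [[x,q*(.097+r),.089+dz] for x in(.03,-.03)]
E
python3 - <<'E'
from h import *; import pickle
d=pickle.load(open("c0.pkl","rb"))
L=[[.07,.095,.093],[.07,-.095,.093],[-.085,-.095,.093],[-.085,.095,.093]]
obs={"top":dict(L=[[260.3,170],[341.5,154.1],[356.8,205],[265.3,223]],f=[[306.5,233.2],[325,228.8]],l=[[240.9,186.8],[242.6,207.4]],r=[[365.3,162.9],[372.4,182.1]]),
"scene":dict(L=[[376.8,194.5],[307.5,231.3],[272.5,165.5],[344.5,134.3]],f=[[313.8,125],[290,134.3]],l=[[384.5,170],[371.8,147.5]],r=[[278.3,223.8],[264.5,198]])}
def res(p):
    o=[]
    for n in obs:
        for k in "Lflr":
            P=L if k=="L" else flap_ends(k,p[4+"flr".index(k)])
            o.append(proj(d[n],tub_w(p,lid_t(p[3],P)))-obs[n][k])
    return np.concatenate(o).ravel()
b=least_squares(res,[.6,.05,.2,.6,0,0,0],loss="soft_l1")
print(b.x.round(4)); print(res(b.x).reshape(-1,2).round(1).tolist())
p=b.x
for n,P in dict(press=[-.065,0,.093],ff=[-.087,0,.089],fl=[0,.097,.089],fr=[0,-.097,.089]).items(): print(n,tub_w(p,lid_t(p[3],P)).round(3),'shut',tub_w(p,P).round(3))
for n,uv,z in(("tin",(211,192),.05),("dish",(251,277),.026),("weight",(395.5,158.5),.04),("cork",(285,138),.035),("pot",(396.5,247.5),.06)):
    print(n,ray_z(d["top"],uv,z).round(3), (tub_w([0,0,-p[2]],ray_z(d["top"],uv,z)-[p[0],p[1],0])).round(3))
E
```

```text
[ 0.5683  0.0534  0.1855  0.5738 -0.164   0.0066  0.0076]
[[-1.3, -0.7], [-0.3, -0.4], [0.0, 0.2], [-0.6, -0.1], [-7.4, -0.0], [4.4, -1.5], [-0.9, -0.2], [-1.3, -0.1], [-0.0, -0.1], [-0.3, 0.1], [0.7, -0.7], [-1.0, -0.3], [-0.9, -0.2], [-0.1, -0.8], [-2.0, 0.2], [-1.4, 0.4], [-0.4, 0.6], [-0.4, 0.2], [-0.2, -0.1], [-0.1, -0.2]]
press [[0.53  0.046 0.165]] shut [[0.504 0.041 0.093]]
ff [[0.51  0.042 0.174]] shut [[0.483 0.037 0.089]]
fl [[0.564 0.151 0.126]] shut [[0.55  0.149 0.089]]
fr [[ 0.599 -0.039  0.126]] shut [[ 0.586 -0.042  0.089]]
tin [0.579 0.278 0.05 ] [[0.052 0.219 0.05 ]]
dish [0.381 0.184 0.026] [[-0.16   0.163  0.026]]
weight [ 0.659 -0.16   0.04 ] [[ 0.05  -0.227  0.04 ]]
cork [0.713 0.106 0.035] [[0.152 0.025 0.035]]
pot [ 0.447 -0.151  0.06 ] [[-0.157 -0.179  0.06 ]]
```

Call:
step_arm:
  steps:
    - [0.84, -0.77, -0.05, 0, 0, 0.255, 1]
    - [0.84, -0.77, -0.05, 0, 0, 0.255, 1]
    - [0.84, -0.77, -0.05, 0, 0, 0.255, 1]
    - [0.84, -0.77, -0.05, 0, 0, 0.255, 1]
    - [0.84, -0.77, -0.05, 0, 0, 0.255, 1]
    - [0.84, -0.77, -0.05, 0, 0, 0.255, 1]
    - [0.84, -0.77, -0.05, 0, 0, 0.255, 1]
    - [0.84, -0.77, -0.05, 0, 0, 0.255, 1]

```text
time_s: 0.77
position: [0.3782, -0.2761, 0.2621]
tcp_rot: [[0.983, 0.184, -0.0], [0.184, -0.983, 0.001], [-0.0, -0.001, -1.0]]
force: [0.1, 0.4, 0.2]
opening: 0.478
grasp_force: 0.0
```

```bash
cat >go.py <<'E'
# usage: go.py tubx tuby tipz -> normalised tool shift from the measured pose
import sys; from rig import *; from h import *
p=[.5683,.0534,.1855]; s=read_state(); R=s["tcp_rot"]
q=(s["position"]-[p[0],p[1],0]); c,n=np.cos(p[2]),np.sin(p[2])
print("t",round(s["time_s"],2),"tub xy,tipz mm",(1e3*np.array([c*q[0]+n*q[1],-n*q[0]+c*q[1],q[2]-.025])).round(1),"F tub",[round(v,1) for v in(c*s["force"][0]+n*s["force"][1],-n*s["force"][0]+c*s["force"][1],s["force"][2])],"yaw",np.degrees(np.arctan2(R[1,0],R[0,0])).round(2),"tilt",R[2,:2].round(4),"op",round(s["opening"],3))
if len(sys.argv)>3:
    t=tub_w(p,np.array(sys.argv[1:4],float)/1e3)[0]+[0,0,.025]; print("shift",(R.T@(t-s["position"])/.3).round(4))
E
python3 go.py -40 0 205
```

```text
t 0.77 tub xy,tipz mm [-247.6 -288.8  237.1] F tub [np.float64(0.2), np.float64(0.4), np.float64(0.2)] yaw 10.59 tilt [-0.0002 -0.0006] op 0.478
shift [ 0.6915 -0.963   0.1073]
```

Call:
step_arm:
  steps:
    - [0.69, -0.96, 0.0, 0, 0, 0, 1]
    - [0.69, -0.96, 0.0, 0, 0, 0, 1]
    - [0.69, -0.96, 0.0, 0, 0, 0, 1]
    - [0.69, -0.96, 0.0, 0, 0, 0, 1]
    - [0.69, -0.96, 0.0, 0, 0, 0, 1]
    - [0.69, -0.96, 0.0, 0, 0, 0, 1]
    - [0.69, -0.96, 0.0, 0, 0, 0, 1]
    - [0.69, -0.96, 0.0, 0, 0, 0, 1]

```text
time_s: 1.43
position: [0.5194, 0.0259, 0.2619]
tcp_rot: [[0.983, 0.185, -0.001], [0.185, -0.983, -0.0], [-0.001, -0.0, -1.0]]
force: [-0.2, -0.3, 0.5]
opening: 0.009
grasp_force: 0.0
```

```bash
python3 go.py -40 0 178
```

```text
t 1.43 tub xy,tipz mm [-53.1 -18.  236.9] F tub [np.float64(-0.3), np.float64(-0.2), np.float64(0.5)] yaw 10.64 tilt [-0.0006 -0.0001] op 0.009
shift [ 0.0438 -0.06    0.1965]
```

Call:
step_arm:
  steps:
    - [0.044, -0.06, 0.0, 0, 0, 0, 1]
    - [0.044, -0.06, 0.1, 0, 0, 0, 1]
    - [0.044, -0.06, 0.15, 0, 0, 0, 1]
    - [0.044, -0.06, 0.19, 0, 0, 0, 1]
    - [0.044, -0.06, 0.19, 0, 0, 0, 1]

```text
time_s: 1.85
position: [0.5269, 0.0445, 0.2024]
tcp_rot: [[0.983, 0.185, -0.006], [0.185, -0.983, 0.001], [-0.006, -0.002, -1.0]]
force: [-0.0, 0.7, 0.2]
opening: 0.007
grasp_force: 0.0
```

```bash
python3 go.py -40 0 170; python3 -c "
from rig import *;import cv2
cv2.imwrite('pics/s2.png',cv2.resize(capture('scene')['image'][90:270,230:430,::-1],None,fx=3,fy=3))"
```

```text
t 1.85 tub xy,tipz mm [-42.3  -1.1 177.4] F tub [np.float64(0.1), np.float64(0.7), np.float64(0.2)] yaw 10.67 tilt [-0.0061 -0.002 ] op 0.007
shift [ 0.008  -0.0036  0.0246]
```

View pics/s2.png

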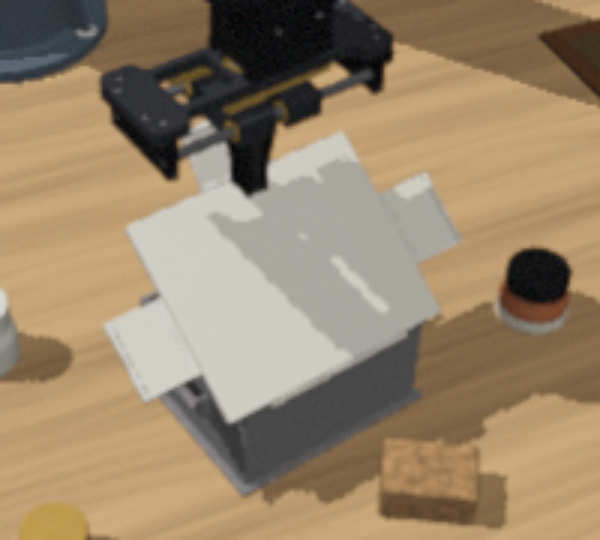

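The fingers, at about (250,185) in the crop, are just above the lid's front edge. The front flap at (210,160) is clear of them. I'll start lowering the lid.

Call:
step_arm:
  steps:
    - [0, 0, 0.01, 0, 0, 0, 1]
    - [-0.003, 0, 0.02, 0, 0, 0, 1]
    - [-0.006, 0, 0.03, 0, 0, 0, 1]
    - [-0.009, 0, 0.04, 0, 0, 0, 1]
    - [-0.012, 0, 0.05, 0, 0, 0, 1]
    - [-0.015, 0, 0.06, 0, 0, 0, 1]
    - [-0.018, 0, 0.07, 0, 0, 0, 1]
    - [-0.02, 0, 0.08, 0, 0, 0, 1]

```text
time_s: 2.57
position: [0.5229, 0.0427, 0.181]
tcp_rot: [[0.983, 0.184, 0.0], [0.184, -0.983, -0.0], [0.0, 0.0, -1.0]]
force: [0.1, -0.4, 2.7]
opening: 0.005
grasp_force: 1.0
```

```bash
python3 go.py
```

```text
t 2.57 tub xy,tipz mm [-46.6  -2.1 156. ] F tub [np.float64(0.0), np.float64(-0.4), np.float64(2.7)] yaw 10.62 tilt [0. 0.] op 0.005
```

Call:
step_arm:
  steps:
    - [-0.002, 0, 0.01, 0, 0, 0, 1]
    - [-0.004, 0, 0.02, 0, 0, 0, 1]
    - [-0.006, 0, 0.03, 0, 0, 0, 1]
    - [-0.009, 0, 0.04, 0, 0, 0, 1]
    - [-0.012, 0, 0.05, 0, 0, 0, 1]
    - [-0.015, 0, 0.06, 0, 0, 0, 1]
    - [-0.018, 0, 0.07, 0, 0, 0, 1]
    - [-0.02, 0, 0.08, 0, 0, 0, 1]

```text
time_s: 3.23
position: [0.5168, 0.0417, 0.1568]
tcp_rot: [[0.983, 0.184, -0.001], [0.184, -0.983, 0.0], [-0.001, -0.0, -1.0]]
force: [-1.2, -0.3, 1.5]
opening: 0.002
grasp_force: 0.9
```

Call:
step_arm:
  steps:
    - [-0.002, 0, 0.01, 0, 0, 0, 1]
    - [-0.004, 0, 0.02, 0, 0, 0, 1]
    - [-0.006, 0, 0.03, 0, 0, 0, 1]
    - [-0.009, 0, 0.04, 0, 0, 0, 1]
    - [-0.012, 0, 0.05, 0, 0, 0, 1]
    - [-0.015, 0, 0.06, 0, 0, 0, 1]
    - [-0.018, 0, 0.07, 0, 0, 0, 1]
    - [-0.02, 0, 0.08, 0, 0, 0, 1]

```text
time_s: 3.9
position: [0.5117, 0.0406, 0.133]
tcp_rot: [[0.983, 0.184, 0.001], [0.184, -0.983, 0.0], [0.001, 0.0, -1.0]]
force: [1.1, 0.7, 1.8]
opening: 0.005
grasp_force: 0.9
```

```bash
python3 go.py
```

```text
t 3.9 tub xy,tipz mm [-58.   -2.1 108. ] F tub [np.float64(1.3), np.float64(0.5), np.float64(1.8)] yaw 10.61 tilt [0.0014 0.0001] op 0.005
```

Call:
step_arm:
  steps:
    - [0, 0, 0.005, 0, 0, 0, 1]
    - [-0.001, 0, 0.01, 0, 0, 0, 1]
    - [-0.002, 0, 0.015, 0, 0, 0, 1]
    - [-0.003, 0, 0.02, 0, 0, 0, 1]
    - [-0.004, 0, 0.025, 0, 0, 0, 1]
    - [-0.005, 0, 0.03, 0, 0, 0, 1]
    - [-0.006, 0, 0.035, 0, 0, 0, 1]
    - [-0.006, 0, 0.038, 0, 0, 0, 1]

```text
time_s: 4.57
position: [0.5095, 0.0401, 0.1216]
tcp_rot: [[0.983, 0.185, 0.0], [0.185, -0.983, -0.0], [0.0, 0.0, -1.0]]
force: [0.6, -0.8, 1.3]
opening: 0.008
grasp_force: 0.8
```

Call:
step_arm:
  steps:
    - [0, 0, 0.002, 0, 0, 0, 1]
    - [0, 0, 0.004, 0, 0, 0, 1]

```text
time_s: 4.73
position: [0.5094, 0.0401, 0.1205]
tcp_rot: [[0.983, 0.185, -0.0], [0.185, -0.983, -0.0], [-0.0, 0.0, -1.0]]
force: [1.0, -0.2, 1.6]
opening: 0.005
grasp_force: 0.8
```

```bash
python3 go.py
```

```text
t 4.73 tub xy,tipz mm [-60.3  -2.2  95.5] F tub [np.float64(0.9), np.float64(-0.4), np.float64(1.6)] yaw 10.63 tilt [-0.0002  0.0002] op 0.005
```

Next come 0.6 mm steps until the force rises.

Call:
step_arm:
  steps:
    - [0, 0, 0.002, 0, 0, 0, 1]
    - [0, 0, 0.004, 0, 0, 0, 1]

```text
time_s: 4.9
position: [0.5093, 0.0401, 0.1193]
tcp_rot: [[0.983, 0.185, -0.0], [0.185, -0.983, -0.0], [-0.0, 0.0, -1.0]]
force: [0.8, -0.8, 2.0]
opening: 0.004
grasp_force: 0.8
```

Call:
step_arm:
  steps:
    - [0, 0, 0.001, 0, 0, 0, 1]
    - [0, 0, 0.002, 0, 0, 0, 1]

```text
time_s: 5.07
position: [0.5093, 0.0401, 0.1187]
tcp_rot: [[0.983, 0.185, -0.0], [0.185, -0.983, -0.0], [-0.0, 0.0, -1.0]]
force: [0.7, -1.0, 1.5]
opening: 0.006
grasp_force: 0.9
```

Call:
step_arm:
  steps:
    - [0, 0, 0.001, 0, 0, 0, 1]
    - [0, 0, 0.002, 0, 0, 0, 1]

```text
time_s: 5.23
position: [0.5093, 0.0401, 0.1182]
tcp_rot: [[0.983, 0.185, -0.0], [0.185, -0.983, -0.0], [-0.0, 0.0, -1.0]]
force: [0.5, -1.5, 4.3]
opening: 0.006
grasp_force: 2.3
```

Call:
step_arm:
  steps:
    - [0, 0, 0.001, 0, 0, 0, 1]
    - [0, 0, 0.001, 0, 0, 0, 1]

```text
time_s: 5.4
position: [0.5093, 0.0401, 0.1181]
tcp_rot: [[0.983, 0.185, -0.0], [0.185, -0.983, -0.0], [-0.0, 0.0, -1.0]]
force: [-0.4, -0.7, 3.9]
opening: 0.007
grasp_force: 2.2
```

Call:
step_arm:
  steps:
    - [0, 0, 0.001, 0, 0, 0, 1]
    - [0, 0, 0.001, 0, 0, 0, 1]

```text
time_s: 5.57
position: [0.5093, 0.0401, 0.118]
tcp_rot: [[0.983, 0.185, -0.0], [0.185, -0.983, -0.0], [-0.0, 0.0, -1.0]]
force: [-1.0, -1.6, 5.5]
opening: 0.005
grasp_force: 3.1
```

Call:
step_arm:
  steps:
    - [0, 0, 0.001, 0, 0, 0, 1]
    - [0, 0, 0.002, 0, 0, 0, 1]
    - [0, 0, 0.002, 0, 0, 0, 1]

```text
time_s: 5.82
position: [0.5092, 0.0401, 0.1178]
tcp_rot: [[0.983, 0.185, -0.0], [0.185, -0.983, -0.0], [-0.0, 0.0, -1.0]]
force: [-1.3, -2.2, 9.3]
opening: 0.006
grasp_force: 4.7
```

```bash
python3 go.py
```

```text
t 5.82 tub xy,tipz mm [-60.5  -2.1  92.8] F tub [np.float64(-1.7), np.float64(-2.0), np.float64(9.3)] yaw 10.64 tilt [-0.0002  0.0002] op 0.006
```

Call:
step_arm:
  steps:
    - [0, 0, -0.03, 0, 0, 0, 1]
    - [0, 0, -0.1, 0, 0, 0, 1]
    - [-0.12, -0.007, -0.12, 0, 0, 0, 1]
    - [-0.24, -0.007, -0.12, 0, 0, 0, 1]
    - [-0.24, -0.007, -0.12, 0, 0, 0, 1]
    - [-0.24, -0.007, -0.06, 0, 0, 0, 1]

```text
time_s: 6.32
position: [0.4366, 0.0294, 0.1368]
tcp_rot: [[0.983, 0.184, 0.002], [0.184, -0.983, 0.0], [0.002, 0.0, -1.0]]
force: [0.9, -0.3, 0.0]
opening: 0.01
grasp_force: 0.0
```

```bash
python3 go.py -132.5 0 91; python3 -c "
from rig import *;import cv2
cv2.imwrite('pics/s3.png',cv2.resize(capture('scene')['image'][90:270,230:430,::-1],None,fx=3,fy=3))"
```

```text
t 6.32 tub xy,tipz mm [-133.8    0.7  111.8] F tub [np.float64(0.9), np.float64(-0.4), np.float64(0.0)] yaw 10.59 tilt [0.0016 0.0002] op 0.01
shift [0.0043 0.0022 0.0693]
```

View pics/s3.png

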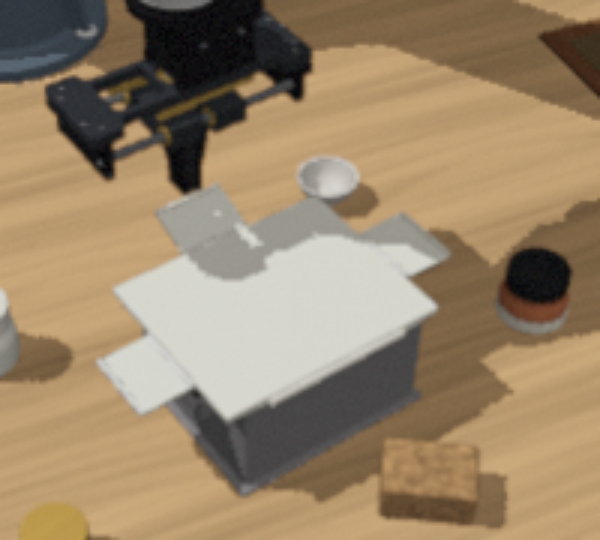

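The lid is shut and the finger hovers over the raised front flap (crop 200,190). Now I'll fold the flap down.

Call:
step_arm:
  steps:
    - [0.008, 0.002, 0.035, 0, 0, 0, 1]
    - [0.009, 0.002, 0.07, 0, 0, 0, 1]
    - [0.011, 0.002, 0.1, 0, 0, 0, 1]
    - [0.014, 0.002, 0.126, 0, 0, 0, 1]
    - [0.022, 0.002, 0.142, 0, 0, 0, 1]
    - [0.031, 0.002, 0.16, 0, 0, 0, 1]
    - [0.037, 0.002, 0.183, 0, 0, 0, 1]
    - [0.037, 0.002, 0.183, 0, 0, 0, 1]

```text
time_s: 7.03
position: [0.4494, 0.0306, 0.0791]
tcp_rot: [[0.983, 0.185, -0.001], [0.185, -0.983, 0.0], [-0.001, -0.0, -1.0]]
force: [-0.6, -0.3, 0.4]
opening: 0.007
grasp_force: 0.1
```

```bash
python3 go.py -118 0 55
```

```text
t 7.03 tub xy,tipz mm [-121.1   -0.5   54.1] F tub [np.float64(-0.6), np.float64(-0.2), np.float64(0.4)] yaw 10.64 tilt [-0.0012 -0.0005] op 0.007
shift [ 0.0104 -0.0016 -0.0031]
```

Call:
step_arm:
  steps:
    - [0.005, 0, 0, 0, 0, 0, 1]
    - [0.01, 0, 0, 0, 0, 0, 1]

```text
time_s: 7.2
position: [0.4512, 0.0312, 0.0799]
tcp_rot: [[0.983, 0.185, -0.003], [0.185, -0.983, 0.0], [-0.002, -0.001, -1.0]]
force: [-2.2, -0.8, -0.2]
opening: 0.002
grasp_force: 0.7
```

Call:
step_arm:
  steps:
    - [0.003, 0, 0, 0, 0, 0, 1]
    - [0.005, 0, 0, 0, 0, 0, 1]

```text
time_s: 7.37
position: [0.4533, 0.0314, 0.0802]
tcp_rot: [[0.983, 0.184, -0.001], [0.184, -0.983, 0.0], [-0.001, -0.0, -1.0]]
force: [-0.9, -0.1, 0.8]
opening: 0.006
grasp_force: 0.7
```

Call:
step_arm:
  steps:
    - [0.003, 0, 0, 0, 0, 0, 1]
    - [0.005, 0, 0, 0, 0, 0, 1]

```text
time_s: 7.53
position: [0.455, 0.0316, 0.0802]
tcp_rot: [[0.983, 0.184, -0.0], [0.184, -0.983, 0.0], [-0.0, -0.0, -1.0]]
force: [-1.7, -0.5, 0.0]
opening: 0.004
grasp_force: 0.8
```

Call:
step_arm:
  steps:
    - [0.003, 0, 0, 0, 0, 0, 1]
    - [0.005, 0, 0, 0, 0, 0, 1]

```text
time_s: 7.7
position: [0.4566, 0.0319, 0.0801]
tcp_rot: [[0.983, 0.184, -0.0], [0.184, -0.983, 0.0], [-0.0, -0.0, -1.0]]
force: [-1.7, -0.5, -0.7]
opening: 0.005
grasp_force: 0.8
```

Call:
step_arm:
  steps:
    - [0.002, 0, 0, 0, 0, 0, 1]
    - [0.004, 0, 0, 0, 0, 0, 1]

```text
time_s: 7.87
position: [0.4578, 0.0321, 0.08]
tcp_rot: [[0.983, 0.185, -0.0], [0.185, -0.983, 0.0], [-0.0, -0.0, -1.0]]
force: [-1.2, -0.4, -0.3]
opening: 0.002
grasp_force: 0.8
```

Call:
step_arm:
  steps:
    - [0.002, 0, 0, 0, 0, 0, 1]
    - [0.004, 0, 0, 0, 0, 0, 1]

```text
time_s: 8.03
position: [0.459, 0.0323, 0.08]
tcp_rot: [[0.983, 0.184, -0.0], [0.184, -0.983, 0.0], [-0.0, -0.0, -1.0]]
force: [-2.1, -0.2, -0.4]
opening: 0.009
grasp_force: 0.9
```

Call:
step_arm:
  steps:
    - [0.002, 0, 0, 0, 0, 0, 1]
    - [0.004, 0, 0, 0, 0, 0, 1]

```text
time_s: 8.2
position: [0.4597, 0.0325, 0.0799]
tcp_rot: [[0.983, 0.185, -0.001], [0.185, -0.983, 0.0], [-0.001, -0.0, -1.0]]
force: [-3.4, -2.0, -0.2]
opening: 0.004
grasp_force: 1.6
```

Call:
step_arm:
  steps:
    - [0.002, 0, 0, 0, 0, 0, 1]
    - [0.003, 0, 0, 0, 0, 0, 1]

```text
time_s: 8.37
position: [0.4599, 0.0327, 0.0799]
tcp_rot: [[0.983, 0.185, -0.003], [0.185, -0.983, 0.0], [-0.003, -0.001, -1.0]]
force: [-5.4, -2.5, -0.6]
opening: 0.005
grasp_force: 2.5
```

Call:
step_arm:
  steps:
    - [0.002, 0, 0, 0, 0, 0, 1]
    - [0.003, 0, 0, 0, 0, 0, 1]

```text
time_s: 8.53
position: [0.4603, 0.0328, 0.0798]
tcp_rot: [[0.983, 0.185, -0.004], [0.185, -0.983, 0.0], [-0.004, -0.001, -1.0]]
force: [-5.2, -2.9, -0.8]
opening: 0.005
grasp_force: 2.6
```

Call:
step_arm:
  steps:
    - [0.002, 0, 0, 0, 0, 0, 1]
    - [0.003, 0, 0, 0, 0, 0, 1]

```text
time_s: 8.7
position: [0.461, 0.0329, 0.0797]
tcp_rot: [[0.983, 0.185, -0.004], [0.185, -0.983, 0.0], [-0.004, -0.001, -1.0]]
force: [-5.3, -3.1, -2.3]
opening: 0.009
grasp_force: 2.5
```

Call:
step_arm:
  steps:
    - [0.002, 0, 0, 0, 0, 0, 1]
    - [0.003, 0, 0, 0, 0, 0, 1]

```text
time_s: 8.87
position: [0.4622, 0.0332, 0.0797]
tcp_rot: [[0.983, 0.185, -0.004], [0.185, -0.983, 0.0], [-0.004, -0.001, -1.0]]
force: [-4.0, -1.3, -2.0]
opening: 0.006
grasp_force: 1.9
```

Call:
step_arm:
  steps:
    - [0.002, 0, 0, 0, 0, 0, 1]
    - [0.003, 0, 0, 0, 0, 0, 1]

```text
time_s: 9.03
position: [0.4638, 0.0335, 0.0798]
tcp_rot: [[0.983, 0.184, -0.002], [0.184, -0.983, 0.0], [-0.002, -0.001, -1.0]]
force: [-4.1, -1.1, -1.8]
opening: 0.006
grasp_force: 2.2
```

Call:
step_arm:
  steps:
    - [0.002, 0, 0, 0, 0, 0, 1]
    - [0.003, 0, 0, 0, 0, 0, 1]

```text
time_s: 9.2
position: [0.464, 0.0336, 0.0798]
tcp_rot: [[0.983, 0.185, -0.004], [0.185, -0.983, 0.0], [-0.004, -0.001, -1.0]]
force: [-5.9, -2.3, -2.0]
opening: 0.004
grasp_force: 3.0
```

Call:
step_arm:
  steps:
    - [0.002, 0, 0, 0, 0, 0, 1]
    - [0.003, 0, 0, 0, 0, 0, 1]

```text
time_s: 9.37
position: [0.4641, 0.0337, 0.0797]
tcp_rot: [[0.983, 0.185, -0.005], [0.185, -0.983, 0.0], [-0.005, -0.001, -1.0]]
force: [-6.7, -4.0, -0.6]
opening: 0.002
grasp_force: 3.8
```

Call:
step_arm:
  steps:
    - [0.002, 0, 0, 0, 0, 0, 1]
    - [0.003, 0, 0, 0, 0, 0, 1]

```text
time_s: 9.53
position: [0.4642, 0.0338, 0.0797]
tcp_rot: [[0.983, 0.186, -0.007], [0.186, -0.983, -0.0], [-0.007, -0.001, -1.0]]
force: [-8.1, -5.4, 0.1]
opening: 0.006
grasp_force: 4.5
```

Call:
step_arm:
  steps:
    - [0.002, 0, 0, 0, 0, 0, 1]
    - [0.003, 0, 0, 0, 0, 0, 1]

```text
time_s: 9.7
position: [0.4644, 0.0338, 0.0796]
tcp_rot: [[0.983, 0.186, -0.009], [0.186, -0.983, -0.0], [-0.009, -0.002, -1.0]]
force: [-9.3, -5.0, 1.7]
opening: 0.005
grasp_force: 5.2
```

Resistance peaked, gave way and then stopped hard, which looks like a snap followed by the pad. I'll back off and check.

Call:
step_arm:
  steps:
    - [-0.01, 0, 0, 0, 0, 0, 1]
    - [-0.025, 0, 0, 0, 0, 0, 1]
    - [-0.025, 0, 0, 0, 0, 0, 1]

```text
time_s: 9.95
position: [0.4625, 0.0324, 0.0805]
tcp_rot: [[0.983, 0.184, 0.005], [0.184, -0.983, -0.0], [0.004, 0.001, -1.0]]
force: [0.1, 0.1, 0.2]
opening: 0.004
grasp_force: 0.0
```

Call:
step_arm:
  steps:
    - [-0.08, 0, 0, 0, 0, 0, 1]
    - [-0.12, 0, 0, 0, 0, 0, 1]
    - [-0.12, 0, -0.1, 0, 0, 0, 1]
    - [-0.12, 0, -0.2, 0, 0, 0, 1]
    - [-0.12, 0, -0.2, 0, 0, 0, 1]

```text
time_s: 10.37
position: [0.4303, 0.0253, 0.1442]
tcp_rot: [[0.983, 0.184, 0.014], [0.184, -0.983, -0.002], [0.013, 0.005, -1.0]]
force: [1.0, 0.4, 0.4]
opening: 0.006
grasp_force: 0.0
```

```bash
python3 go.py 0 150 110; python3 -c "
from rig import *;import cv2,numpy as np
a=cv2.resize(capture('scene')['image'][100:250,250:400,::-1],None,fx=2.6,fy=2.6)
b=cv2.resize(capture('top')['image'][130:280,230:380,::-1],None,fx=2.6,fy=2.6)
cv2.imwrite('pics/s4.png',np.hstack([a,b]))"
```

```text
t 10.37 tub xy,tipz mm [-140.8   -2.2  119.2] F tub [np.float64(1.1), np.float64(0.2), np.float64(0.4)] yaw 10.62 tilt [0.0129 0.0048] op 0.006
shift [ 0.4689 -0.5075  0.0343]
```

View pics/s4.png

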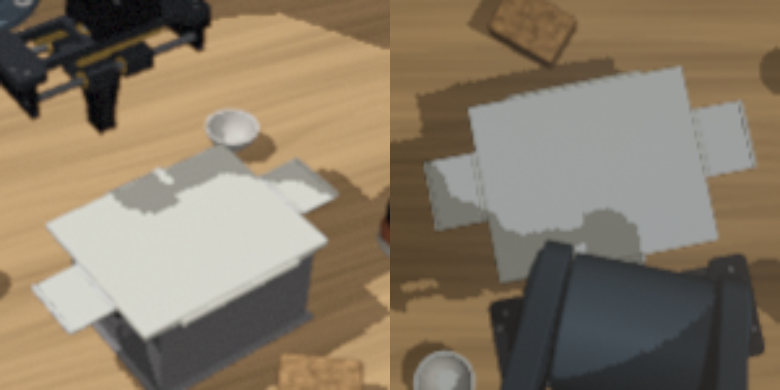

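The front flap is down and stays down, with no contact force after backing off. Next is the left flap.

Call:
step_arm:
  steps:
    - [0.12, -0.12, 0, 0, 0, 0, 1]
    - [0.23, -0.24, 0, 0, 0, 0, 1]
    - [0.35, -0.37, 0, 0, 0, 0, 1]
    - [0.47, -0.485, 0, 0, 0, 0, 1]
    - [0.47, -0.485, 0, 0, 0, 0, 1]
    - [0.47, -0.485, 0, 0, 0, 0, 1]

```text
time_s: 10.97
position: [0.5429, 0.2005, 0.1397]
tcp_rot: [[0.982, 0.189, 0.009], [0.188, -0.982, 0.003], [0.01, -0.002, -1.0]]
force: [1.3, -0.3, 0.5]
opening: 0.008
grasp_force: 0.0
```

```bash
python3 go.py 0 144 91
```

```text
t 10.97 tub xy,tipz mm [  2.1 149.2 114.7] F tub [np.float64(1.2), np.float64(-0.5), np.float64(0.5)] yaw 10.87 tilt [ 0.0098 -0.0015] op 0.008
shift [-0.008   0.0175  0.079 ]
```

Call:
step_arm:
  steps:
    - [0, 0.015, 0, 0, 0, 0, 1]
    - [0, 0.015, 0, 0, 0, 0, 1]
    - [0, 0.015, 0, 0, 0, 0, 1]

```text
time_s: 11.22
position: [0.5368, 0.1894, 0.1392]
tcp_rot: [[0.983, 0.183, -0.003], [0.183, -0.983, -0.001], [-0.003, 0.0, -1.0]]
force: [0.2, 0.5, -0.4]
opening: 0.008
grasp_force: 0.0
```

```bash
python3 go.py 0 144 91
```

```text
t 11.22 tub xy,tipz mm [ -5.9 139.4 114.2] F tub [np.float64(0.3), np.float64(0.5), np.float64(-0.4)] yaw 10.56 tilt [-0.0026  0.    ] op 0.008
shift [ 0.0197 -0.0152  0.0771]
```

Call:
step_arm:
  steps:
    - [0.01, -0.015, 0.03, 0, 0, 0, 1]
    - [0.012, -0.015, 0.077, 0, 0, 0, 1]
    - [0.012, -0.012, 0.105, 0, 0, 0, 1]
    - [0.012, -0.009, 0.134, 0, 0, 0, 1]
    - [0.012, -0.002, 0.15, 0, 0, 0, 1]
    - [0.012, 0.005, 0.167, 0, 0, 0, 1]
    - [0.012, 0.009, 0.195, 0, 0, 0, 1]
    - [0.012, 0.009, 0.195, 0, 0, 0, 1]

```text
time_s: 11.88
position: [0.5413, 0.1881, 0.0801]
tcp_rot: [[0.983, 0.184, -0.002], [0.184, -0.983, -0.0], [-0.002, -0.0, -1.0]]
force: [-0.1, 1.0, -0.6]
opening: -0.001
grasp_force: 0.0
```

```bash
python3 go.py 0 136 55
```

```text
t 11.88 tub xy,tipz mm [ -1.7 137.3  55.1] F tub [np.float64(0.1), np.float64(1.0), np.float64(-0.6)] yaw 10.59 tilt [-0.0023 -0.0002] op -0.001
shift [0.0057 0.0045 0.0005]
```

Call:
step_arm:
  steps:
    - [0.003, 0.005, 0, 0, 0, 0, 1]
    - [0.003, 0.01, 0, 0, 0, 0, 1]

```text
time_s: 12.05
position: [0.5423, 0.1866, 0.081]
tcp_rot: [[0.983, 0.183, -0.003], [0.183, -0.983, 0.002], [-0.003, -0.002, -1.0]]
force: [-0.6, 6.1, -5.2]
opening: 0.003
grasp_force: 3.1
```

Call:
step_arm:
  steps:
    - [0, 0.004, 0, 0, 0, 0, 1]
    - [0, 0.007, 0, 0, 0, 0, 1]

```text
time_s: 12.22
position: [0.5442, 0.1837, 0.0819]
tcp_rot: [[0.983, 0.185, 0.001], [0.185, -0.983, -0.0], [0.001, 0.0, -1.0]]
force: [0.2, 1.4, -0.6]
opening: 0.002
grasp_force: 0.6
```

Call:
step_arm:
  steps:
    - [0, 0.003, 0, 0, 0, 0, 1]
    - [0, 0.005, 0, 0, 0, 0, 1]

```text
time_s: 12.38
position: [0.5447, 0.1822, 0.082]
tcp_rot: [[0.983, 0.185, 0.001], [0.185, -0.983, 0.0], [0.001, 0.0, -1.0]]
force: [0.0, 1.5, -0.4]
opening: 0.006
grasp_force: 0.6
```

```bash
python3 go.py 0 136 55
```

```text
t 12.38 tub xy,tipz mm [  0.6 130.9  57. ] F tub [np.float64(0.3), np.float64(1.5), np.float64(-0.4)] yaw 10.63 tilt [0.0014 0.0002] op 0.006
shift [-0.0019 -0.0169  0.0068]
```

Call:
step_arm:
  steps:
    - [0, 0.004, 0.006, 0, 0, 0, 1]
    - [0, 0.008, 0.006, 0, 0, 0, 1]

```text
time_s: 12.55
position: [0.5451, 0.1798, 0.0799]
tcp_rot: [[0.983, 0.184, 0.001], [0.184, -0.983, 0.0], [0.001, 0.0, -1.0]]
force: [0.1, 2.0, -0.1]
opening: 0.01
grasp_force: 0.6
```

Call:
step_arm:
  steps:
    - [0, 0.003, 0, 0, 0, 0, 1]
    - [0, 0.005, 0, 0, 0, 0, 1]

```text
time_s: 12.72
position: [0.5451, 0.1783, 0.0798]
tcp_rot: [[0.983, 0.184, 0.0], [0.184, -0.983, 0.0], [0.0, -0.0, -1.0]]
force: [-0.0, 1.6, 0.3]
opening: 0.003
grasp_force: 0.7
```

Call:
step_arm:
  steps:
    - [0, 0.003, 0, 0, 0, 0, 1]
    - [0, 0.005, 0, 0, 0, 0, 1]

```text
time_s: 12.88
position: [0.5451, 0.1769, 0.0797]
tcp_rot: [[0.983, 0.184, -0.0], [0.184, -0.983, 0.0], [-0.0, -0.0, -1.0]]
force: [-0.5, 1.7, 0.6]
opening: 0.002
grasp_force: 0.7
```

```bash
python3 go.py 0 136 55
```

```text
t 12.88 tub xy,tipz mm [  0.  125.6  54.7] F tub [np.float64(-0.1), np.float64(1.8), np.float64(0.6)] yaw 10.63 tilt [-0.     -0.0001] op 0.002
shift [-0.0001 -0.0345 -0.0009]
```

Call:
step_arm:
  steps:
    - [0, 0.002, 0, 0, 0, 0, 1]
    - [0, 0.004, 0, 0, 0, 0, 1]

```text
time_s: 13.05
position: [0.5452, 0.1758, 0.0797]
tcp_rot: [[0.983, 0.184, -0.0], [0.184, -0.983, 0.0], [-0.0, -0.0, -1.0]]
force: [0.6, 1.1, -0.6]
opening: 0.005
grasp_force: 0.7
```

Call:
step_arm:
  steps:
    - [0, 0.002, 0, 0, 0, 0, 1]
    - [0, 0.004, 0, 0, 0, 0, 1]

```text
time_s: 13.22
position: [0.5454, 0.1746, 0.0797]
tcp_rot: [[0.983, 0.184, -0.0], [0.184, -0.983, 0.0], [-0.0, -0.0, -1.0]]
force: [-0.3, 1.7, 0.0]
opening: 0.006
grasp_force: 0.7
```

Call:
step_arm:
  steps:
    - [0, 0.002, 0, 0, 0, 0, 1]
    - [0, 0.003, 0, 0, 0, 0, 1]

```text
time_s: 13.38
position: [0.5456, 0.1736, 0.0797]
tcp_rot: [[0.983, 0.184, -0.0], [0.184, -0.983, -0.0], [-0.0, -0.0, -1.0]]
force: [-0.8, 1.0, 0.0]
opening: 0.008
grasp_force: 0.7
```

Call:
step_arm:
  steps:
    - [0, 0.002, 0, 0, 0, 0, 1]
    - [0, 0.003, 0, 0, 0, 0, 1]

```text
time_s: 13.55
position: [0.5458, 0.1728, 0.0797]
tcp_rot: [[0.983, 0.184, -0.0], [0.184, -0.983, -0.0], [-0.0, -0.0, -1.0]]
force: [-1.1, 1.7, 0.4]
opening: 0.003
grasp_force: 0.8
```

Call:
step_arm:
  steps:
    - [0, 0.002, 0, 0, 0, 0, 1]
    - [0, 0.004, 0, 0, 0, 0, 1]

```text
time_s: 13.72
position: [0.5461, 0.1716, 0.0797]
tcp_rot: [[0.983, 0.184, -0.0], [0.184, -0.983, 0.0], [-0.0, -0.0, -1.0]]
force: [-0.2, 0.7, -0.9]
opening: 0.008
grasp_force: 0.8
```

Call:
step_arm:
  steps:
    - [0, 0.002, 0, 0, 0, 0, 1]
    - [0, 0.003, 0, 0, 0, 0, 1]

```text
time_s: 13.88
position: [0.5463, 0.1707, 0.0797]
tcp_rot: [[0.983, 0.184, -0.0], [0.184, -0.983, 0.0], [-0.0, -0.0, -1.0]]
force: [-0.3, 1.6, -1.0]
opening: 0.006
grasp_force: 0.8
```

Call:
step_arm:
  steps:
    - [0, 0.002, 0, 0, 0, 0, 1]
    - [0, 0.003, 0, 0, 0, 0, 1]

```text
time_s: 14.05
position: [0.5465, 0.1698, 0.0797]
tcp_rot: [[0.983, 0.184, -0.0], [0.184, -0.983, 0.0], [-0.0, -0.0, -1.0]]
force: [-0.4, 1.5, -1.0]
opening: 0.005
grasp_force: 0.8
```

Call:
step_arm:
  steps:
    - [0, 0.002, 0, 0, 0, 0, 1]
    - [0, 0.003, 0, 0, 0, 0, 1]

```text
time_s: 14.22
position: [0.5466, 0.169, 0.0797]
tcp_rot: [[0.983, 0.184, -0.0], [0.184, -0.983, 0.0], [-0.0, -0.0, -1.0]]
force: [-1.1, 2.7, 0.0]
opening: 0.0
grasp_force: 0.9
```

```bash
python3 go.py 0 136 55
```

```text
t 14.22 tub xy,tipz mm [ -0.  117.6  54.7] F tub [np.float64(-0.6), np.float64(2.8), np.float64(0.0)] yaw 10.63 tilt [-0.0001 -0.0001] op 0.0
shift [ 0.     -0.0614 -0.0009]
```

Call:
step_arm:
  steps:
    - [0, 0.002, 0, 0, 0, 0, 1]
    - [0, 0.004, 0, 0, 0, 0, 1]

```text
time_s: 14.38
position: [0.5468, 0.1678, 0.0797]
tcp_rot: [[0.983, 0.184, -0.0], [0.184, -0.983, 0.0], [-0.0, -0.0, -1.0]]
force: [0.2, 2.7, 0.2]
opening: 0.001
grasp_force: 0.9
```

Call:
step_arm:
  steps:
    - [0, 0.002, 0, 0, 0, 0, 1]
    - [0, 0.003, 0, 0, 0, 0, 1]

```text
time_s: 14.55
position: [0.547, 0.1671, 0.0797]
tcp_rot: [[0.983, 0.184, -0.0], [0.184, -0.983, 0.001], [-0.0, -0.001, -1.0]]
force: [-0.5, 4.4, -0.4]
opening: 0.005
grasp_force: 1.8
```

Call:
step_arm:
  steps:
    - [0, 0.002, 0, 0, 0, 0, 1]
    - [0, 0.003, 0, 0, 0, 0, 1]

```text
time_s: 14.72
position: [0.547, 0.1668, 0.0797]
tcp_rot: [[0.983, 0.184, -0.0], [0.184, -0.983, 0.002], [0.0, -0.002, -1.0]]
force: [-0.5, 5.3, -1.0]
opening: 0.006
grasp_force: 2.8
```

Call:
step_arm:
  steps:
    - [0, 0.002, 0, 0, 0, 0, 1]
    - [0, 0.003, 0, 0, 0, 0, 1]

```text
time_s: 14.88
position: [0.5471, 0.1662, 0.0795]
tcp_rot: [[0.983, 0.184, -0.0], [0.184, -0.983, 0.002], [-0.0, -0.002, -1.0]]
force: [-0.5, 6.4, -3.6]
opening: 0.012
grasp_force: 2.9
```

```bash
python3 go.py 0 136 55
```

```text
t 14.88 tub xy,tipz mm [-1.000e-01  1.148e+02  5.450e+01] F tub [np.float64(0.6), np.float64(6.3), np.float64(-3.6)] yaw 10.58 tilt [-0.     -0.0019] op 0.012
shift [ 0.0002 -0.0706 -0.0015]
```

Engaged; continue.

Call:
step_arm:
  steps:
    - [0, 0.002, 0, 0, 0, 0, 1]
    - [0, 0.003, 0, 0, 0, 0, 1]

```text
time_s: 15.05
position: [0.5472, 0.1652, 0.0794]
tcp_rot: [[0.983, 0.184, -0.0], [0.184, -0.983, 0.001], [-0.0, -0.002, -1.0]]
force: [-1.0, 6.2, -1.8]
opening: -0.001
grasp_force: 2.5
```

Call:
step_arm:
  steps:
    - [0, 0.002, 0, 0, 0, 0, 1]
    - [0, 0.003, 0, 0, 0, 0, 1]

```text
time_s: 15.22
position: [0.5474, 0.1639, 0.0795]
tcp_rot: [[0.983, 0.184, -0.0], [0.184, -0.983, 0.001], [-0.0, -0.001, -1.0]]
force: [0.1, 3.8, -1.4]
opening: 0.008
grasp_force: 1.7
```

Call:
step_arm:
  steps:
    - [0, 0.002, 0, 0, 0, 0, 1]
    - [0, 0.003, 0, 0, 0, 0, 1]

```text
time_s: 15.38
position: [0.5475, 0.163, 0.0795]
tcp_rot: [[0.983, 0.184, -0.001], [0.184, -0.983, 0.001], [-0.0, -0.001, -1.0]]
force: [-0.4, 6.7, -3.1]
opening: 0.007
grasp_force: 3.0
```

Call:
step_arm:
  steps:
    - [0, 0.002, 0, 0, 0, 0, 1]
    - [0, 0.003, 0, 0, 0, 0, 1]

```text
time_s: 15.55
position: [0.5476, 0.1628, 0.0795]
tcp_rot: [[0.983, 0.183, -0.001], [0.183, -0.983, 0.002], [-0.0, -0.002, -1.0]]
force: [-0.2, 8.7, -3.1]
opening: 0.007
grasp_force: 4.3
```

Call:
step_arm:
  steps:
    - [0, 0.002, 0, 0, 0, 0, 1]
    - [0, 0.003, 0, 0, 0, 0, 1]

```text
time_s: 15.72
position: [0.5476, 0.1626, 0.0795]
tcp_rot: [[0.983, 0.183, -0.001], [0.183, -0.983, 0.003], [-0.0, -0.004, -1.0]]
force: [-1.1, 10.3, -3.0]
opening: 0.004
grasp_force: 5.6
```

Call:
step_arm:
  steps:
    - [0, -0.01, 0, 0, 0, 0, 1]
    - [0, -0.02, 0, 0, 0, 0, 1]
    - [0, -0.02, 0, 0, 0, 0, 1]

```text
time_s: 15.97
position: [0.5474, 0.1663, 0.08]
tcp_rot: [[0.983, 0.185, 0.001], [0.185, -0.983, -0.001], [0.001, 0.001, -1.0]]
force: [0.8, -0.6, -0.6]
opening: 0.003
grasp_force: 0.0
```

Call:
step_arm:
  steps:
    - [0, -0.06, 0, 0, 0, 0, 1]
    - [0, -0.1, 0, 0, 0, 0, 1]
    - [0, -0.1, -0.1, 0, 0, 0, 1]
    - [0, -0.1, -0.2, 0, 0, 0, 1]
    - [0, -0.1, -0.2, 0, 0, 0, 1]
    - [0, -0.1, -0.2, 0, 0, 0, 1]

```text
time_s: 16.47
position: [0.5429, 0.1964, 0.1417]
tcp_rot: [[0.983, 0.185, 0.005], [0.185, -0.983, 0.0], [0.005, 0.001, -1.0]]
force: [-0.3, -0.4, -0.5]
opening: 0.008
grasp_force: 0.0
```

```bash
python3 go.py 0 -137 115
```

```text
t 16.47 tub xy,tipz mm [  1.4 145.2 116.7] F tub [np.float64(-0.3), np.float64(-0.4), np.float64(-0.5)] yaw 10.67 tilt [0.0048 0.0007] op 0.008
shift [-0.0056  0.9406  0.0064]
```

Left flap snapped the same way, with a peak, a give and a stop. Moving across to the right flap.

Call:
step_arm:
  steps:
    - [0, 0.1, -0.04, 0, 0, 0, 1]
    - [-0.003, 0.23, -0.05, 0, 0, 0, 1]
    - [-0.003, 0.36, -0.05, 0, 0, 0, 1]
    - [-0.003, 0.49, -0.05, 0, 0, 0, 1]
    - [-0.003, 0.62, -0.05, 0, 0, 0, 1]
    - [-0.003, 0.75, -0.04, 0, 0, 0, 1]
    - [-0.003, 0.88, -0.02, 0, 0, 0, 1]
    - [-0.003, 0.937, 0, 0, 0, 0, 1]

```text
time_s: 17.13
position: [0.5933, -0.0855, 0.1387]
tcp_rot: [[0.983, 0.181, 0.001], [0.181, -0.983, -0.002], [0.0, 0.002, -1.0]]
force: [1.5, -0.4, 1.4]
opening: 0.001
grasp_force: 0.0
```

Call:
step_arm:
  steps:
    - [0, 0, 0, 0, 0, 0, 1]
    - [0, 0, 0, 0, 0, 0, 1]
    - [0, 0, 0, 0, 0, 0, 1]
    - [0, 0, 0, 0, 0, 0, 1]

```text
time_s: 17.47
position: [0.5918, -0.0788, 0.1394]
tcp_rot: [[0.983, 0.186, -0.002], [0.186, -0.983, 0.001], [-0.001, -0.001, -1.0]]
force: [-0.5, 0.3, -0.1]
opening: 0.006
grasp_force: 0.0
```

```bash
python3 go.py 0 -136 91
```

```text
t 17.47 tub xy,tipz mm [  -1.3 -134.2  114.4] F tub [np.float64(-0.5), np.float64(0.3), np.float64(-0.1)] yaw 10.72 tilt [-0.0014 -0.001 ] op 0.006
shift [0.0045 0.006  0.0781]
```

Call:
step_arm:
  steps:
    - [0.003, 0.006, 0.03, 0, 0, 0, 1]
    - [0.003, 0.006, 0.077, 0, 0, 0, 1]
    - [0.003, 0.003, 0.105, 0, 0, 0, 1]
    - [0.003, 0, 0.134, 0, 0, 0, 1]
    - [0.003, -0.007, 0.15, 0, 0, 0, 1]
    - [0.003, -0.014, 0.167, 0, 0, 0, 1]
    - [0.003, -0.022, 0.185, 0, 0, 0, 1]
    - [0.003, -0.027, 0.197, 0, 0, 0, 1]

```text
time_s: 18.13
position: [0.5919, -0.0719, 0.0802]
tcp_rot: [[0.983, 0.185, 0.0], [0.185, -0.983, -0.0], [0.0, 0.0, -1.0]]
force: [-0.1, -0.2, 2.1]
opening: 0.004
grasp_force: 0.7
```

Call:
step_arm:
  steps:
    - [0, -0.004, 0, 0, 0, 0, 1]
    - [0, -0.007, 0, 0, 0, 0, 1]

```text
time_s: 18.3
position: [0.5915, -0.0703, 0.0805]
tcp_rot: [[0.983, 0.185, -0.0], [0.185, -0.983, -0.001], [-0.0, 0.001, -1.0]]
force: [0.3, -1.1, -0.5]
opening: 0.004
grasp_force: 0.7
```

```bash
python3 go.py 0 -136 55
```

```text
t 18.3 tub xy,tipz mm [  -0.  -125.8   55.5] F tub [np.float64(0.1), np.float64(-1.1), np.float64(-0.5)] yaw 10.65 tilt [-0.0002  0.0005] op 0.004
shift [0.     0.0338 0.0016]
```

In contact; pushing in slowly.

Call:
step_arm:
  steps:
    - [0, -0.003, 0.001, 0, 0, 0, 1]
    - [0, -0.006, 0.001, 0, 0, 0, 1]

```text
time_s: 18.47
position: [0.5914, -0.0686, 0.0805]
tcp_rot: [[0.983, 0.184, 0.001], [0.184, -0.983, -0.0], [0.0, 0.001, -1.0]]
force: [-0.3, -2.3, -0.1]
opening: -0.0
grasp_force: 0.8
```

Call:
step_arm:
  steps:
    - [0, -0.002, 0, 0, 0, 0, 1]
    - [0, -0.004, 0, 0, 0, 0, 1]

```text
time_s: 18.63
position: [0.5911, -0.0673, 0.0806]
tcp_rot: [[0.983, 0.184, 0.001], [0.184, -0.983, -0.0], [0.0, 0.0, -1.0]]
force: [-0.0, -1.9, -0.2]
opening: 0.006
grasp_force: 0.8
```

Call:
step_arm:
  steps:
    - [0, -0.002, 0, 0, 0, 0, 1]
    - [0, -0.004, 0, 0, 0, 0, 1]

```text
time_s: 18.8
position: [0.5909, -0.0661, 0.0805]
tcp_rot: [[0.983, 0.184, 0.0], [0.184, -0.983, -0.0], [0.0, 0.0, -1.0]]
force: [1.0, -1.2, -0.4]
opening: 0.005
grasp_force: 0.8
```

Call:
step_arm:
  steps:
    - [0, -0.002, 0, 0, 0, 0, 1]
    - [0, -0.004, 0, 0, 0, 0, 1]

```text
time_s: 18.97
position: [0.5906, -0.0649, 0.0804]
tcp_rot: [[0.983, 0.184, 0.0], [0.184, -0.983, -0.0], [0.0, 0.0, -1.0]]
force: [0.8, -2.2, -1.2]
opening: 0.002
grasp_force: 0.9
```

Call:
step_arm:
  steps:
    - [0, -0.002, 0, 0, 0, 0, 1]
    - [0, -0.004, 0, 0, 0, 0, 1]

```text
time_s: 19.13
position: [0.5903, -0.0636, 0.0804]
tcp_rot: [[0.983, 0.184, 0.0], [0.184, -0.983, -0.0], [0.0, 0.0, -1.0]]
force: [1.6, -1.8, -0.8]
opening: 0.004
grasp_force: 0.9
```

```bash
python3 go.py 0 -136 55
```

```text
t 19.13 tub xy,tipz mm [ 1.000e-01 -1.191e+02  5.540e+01] F tub [np.float64(1.3), np.float64(-2.1), np.float64(-0.8)] yaw 10.63 tilt [0.0001 0.0001] op 0.004
shift [-0.0002  0.0564  0.0012]
```

Call:
step_arm:
  steps:
    - [0, -0.002, 0, 0, 0, 0, 1]
    - [0, -0.004, 0, 0, 0, 0, 1]

```text
time_s: 19.3
position: [0.59, -0.0624, 0.0803]
tcp_rot: [[0.983, 0.184, -0.0], [0.184, -0.983, -0.0], [-0.0, -0.0, -1.0]]
force: [0.1, -1.5, -0.4]
opening: 0.001
grasp_force: 0.9
```

Call:
step_arm:
  steps:
    - [0, -0.002, 0, 0, 0, 0, 1]
    - [0, -0.004, 0, 0, 0, 0, 1]

```text
time_s: 19.47
position: [0.5898, -0.0613, 0.0803]
tcp_rot: [[0.983, 0.184, -0.0], [0.184, -0.983, -0.0], [-0.0, 0.0, -1.0]]
force: [0.3, -2.1, -1.1]
opening: 0.003
grasp_force: 1.0
```

Call:
step_arm:
  steps:
    - [0, -0.002, 0, 0, 0, 0, 1]
    - [0, -0.003, 0, 0, 0, 0, 1]

```text
time_s: 19.63
position: [0.5898, -0.0609, 0.0803]
tcp_rot: [[0.983, 0.185, 0.0], [0.185, -0.983, -0.001], [-0.0, 0.001, -1.0]]
force: [0.9, -4.9, -1.9]
opening: 0.006
grasp_force: 2.1
```

Call:
step_arm:
  steps:
    - [0, -0.002, 0, 0, 0, 0, 1]
    - [0, -0.003, 0, 0, 0, 0, 1]

```text
time_s: 19.8
position: [0.5898, -0.0607, 0.0803]
tcp_rot: [[0.983, 0.185, 0.0], [0.185, -0.983, -0.002], [0.0, 0.002, -1.0]]
force: [0.1, -7.0, -2.8]
opening: 0.007
grasp_force: 3.1
```

Call:
step_arm:
  steps:
    - [0, -0.002, 0, 0, 0, 0, 1]
    - [0, -0.003, 0, 0, 0, 0, 1]

```text
time_s: 19.97
position: [0.5897, -0.0601, 0.0802]
tcp_rot: [[0.983, 0.185, 0.001], [0.185, -0.983, -0.002], [0.0, 0.002, -1.0]]
force: [0.2, -7.7, -2.9]
opening: 0.001
grasp_force: 3.2
```

Call:
step_arm:
  steps:
    - [0, -0.002, 0, 0, 0, 0, 1]
    - [0, -0.003, 0, 0, 0, 0, 1]

```text
time_s: 20.13
position: [0.5895, -0.059, 0.0802]
tcp_rot: [[0.983, 0.185, 0.001], [0.185, -0.983, -0.002], [0.0, 0.002, -1.0]]
force: [0.6, -6.5, -2.9]
opening: 0.001
grasp_force: 2.7
```

Call:
step_arm:
  steps:
    - [0, -0.002, 0, 0, 0, 0, 1]
    - [0, -0.003, 0, 0, 0, 0, 1]

```text
time_s: 20.3
position: [0.5892, -0.0575, 0.0802]
tcp_rot: [[0.983, 0.184, 0.0], [0.184, -0.983, -0.001], [0.0, 0.001, -1.0]]
force: [1.6, -3.9, -1.9]
opening: 0.009
grasp_force: 1.8
```

Call:
step_arm:
  steps:
    - [0, -0.002, 0, 0, 0, 0, 1]
    - [0, -0.003, 0, 0, 0, 0, 1]

```text
time_s: 20.47
position: [0.5891, -0.0568, 0.0802]
tcp_rot: [[0.983, 0.185, 0.001], [0.185, -0.983, -0.002], [0.0, 0.002, -1.0]]
force: [1.0, -7.4, -3.0]
opening: 0.006
grasp_force: 3.2
```

Call:
step_arm:
  steps:
    - [0, -0.002, 0, 0, 0, 0, 1]
    - [0, -0.003, 0, 0, 0, 0, 1]

```text
time_s: 20.63
position: [0.5891, -0.0567, 0.0802]
tcp_rot: [[0.983, 0.186, 0.001], [0.186, -0.983, -0.003], [0.0, 0.003, -1.0]]
force: [0.3, -8.6, -3.6]
opening: 0.006
grasp_force: 4.3
```

It snapped. One more small push, then back off, lift clear and look.

Call:
step_arm:
  steps:
    - [0, -0.002, 0, 0, 0, 0, 1]
    - [0, -0.003, 0, 0, 0, 0, 1]

```text
time_s: 20.8
position: [0.5891, -0.0565, 0.0802]
tcp_rot: [[0.983, 0.186, 0.001], [0.186, -0.982, -0.004], [0.0, 0.004, -1.0]]
force: [0.0, -12.1, -5.0]
opening: 0.008
grasp_force: 5.3
```

Call:
step_arm:
  steps:
    - [0, 0.01, 0, 0, 0, 0, 1]
    - [0, 0.02, 0, 0, 0, 0, 1]
    - [0, 0.02, 0, 0, 0, 0, 1]

```text
time_s: 21.05
position: [0.5893, -0.0596, 0.0804]
tcp_rot: [[0.983, 0.184, -0.001], [0.184, -0.983, 0.001], [-0.001, -0.002, -1.0]]
force: [0.2, -0.2, 0.7]
opening: 0.002
grasp_force: 0.0
```

Call:
step_arm:
  steps:
    - [0, 0.06, 0, 0, 0, 0, 1]
    - [0, 0.09, 0, 0, 0, 0, 1]
    - [0, 0.09, -0.1, 0, 0, 0, 1]
    - [0, 0.09, -0.22, 0, 0, 0, 1]
    - [0, 0.09, -0.34, 0, 0, 0, 1]
    - [0, 0.2, -0.45, 0, 0, 0, 1]
    - [0, 0.33, -0.45, 0, 0, 0, 1]
    - [0, 0.46, -0.45, 0, 0, 0, 1]

```text
time_s: 21.72
position: [0.6169, -0.1962, 0.2194]
tcp_rot: [[0.982, 0.187, 0.006], [0.187, -0.982, -0.002], [0.006, 0.003, -1.0]]
force: [0.9, 0.3, -0.8]
opening: 0.007
grasp_force: 0.0
```

Call:
step_arm:
  steps:
    - [-0.1, 0.1, 0, 0, 0, 0, 1]
    - [-0.2, 0.2, 0, 0, 0, 0, 1]
    - [-0.3, 0.3, 0, 0, 0, 0, 1]
    - [-0.3, 0.3, 0, 0, 0, 0, 1]
    - [-0.3, 0.3, 0, 0, 0, 0, 1]

```text
time_s: 22.13
position: [0.5418, -0.3027, 0.2154]
tcp_rot: [[0.984, 0.179, -0.0], [0.179, -0.984, 0.001], [0.0, -0.001, -1.0]]
force: [-0.7, 0.5, -0.7]
opening: 0.007
grasp_force: 0.0
```

```bash
python3 go.py; python3 -c "
from rig import *;import cv2,numpy as np
a=cv2.resize(capture('scene')['image'][90:290,200:430,::-1],None,fx=1.74,fy=2)
b=cv2.resize(capture('top')['image'][110:310,190:420,::-1],None,fx=1.74,fy=2)
cv2.imwrite('pics/s5.png',np.hstack([a,b]))"
```

```text
t 22.13 tub xy,tipz mm [ -91.7 -345.1  190.4] F tub [np.float64(-0.6), np.float64(0.6), np.float64(-0.7)] yaw 10.34 tilt [ 0.0002 -0.001 ] op 0.007
```

View pics/s5.png

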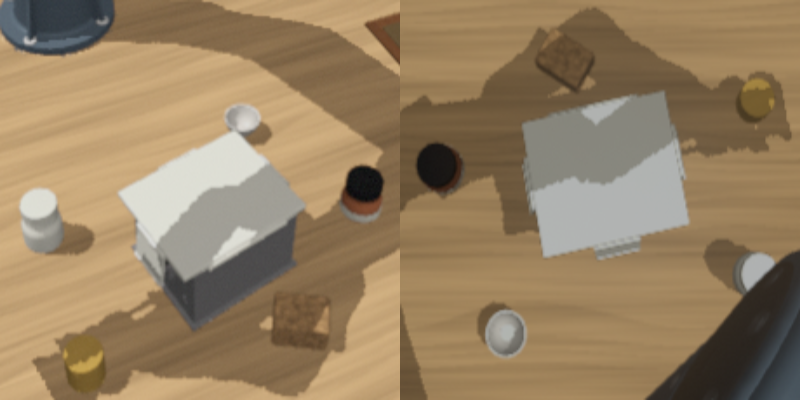

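The lid is shut and all the flaps hang down. The bystanders look unmoved. The front flap shows slightly at crop (617,250), so I'll check its angle.

```bash
python3 - <<'E'
from h import *; import pickle
c=pickle.load(open("c0.pkl","rb"))["top"]; p=[.5683,.0534,.1855]
print("lid front",proj(c,tub_w(p,[[-.085,.03,.093],[-.085,-.03,.093]])).round(1).tolist())
for b in(.8,.95,1.1,1.2,1.3,1.4,1.5): print(b,proj(c,tub_w(p,flap_ends("f",b))).round(1).tolist())
for uv in ([190+(598-400)/1.74,110+260/2],[190+(639-400)/1.74,110+249/2]): print(uv)
E
```

```text
lid front [[300.2, 233.1], [326.9, 228.0]]
0.8 [[303.5, 248.6], [329.3, 243.6]]
0.95 [[303.1, 246.5], [328.8, 241.5]]
1.1 [[302.7, 244.2], [328.3, 239.3]]
1.2 [[302.4, 242.6], [327.9, 237.6]]
1.3 [[302.1, 240.8], [327.5, 235.9]]
1.4 [[301.8, 239.0], [327.2, 234.1]]
1.5 [[301.4, 237.2], [326.8, 232.3]]
[303.7931034482759, 240.0]
[327.35632183908046, 234.5]
```

The front flap rests at about 1.35 rad, which is snapped. Handing in.

```bash
python3 -c "
from rig import *
print(hand_in())"
```

```text
the job is handed in; nothing more can be done
None
```

The lid is shut and all three flaps (front, then left, then right) are folded down. Each gave the peak and release of a snap, and all three were still down in the last pictures. The highest force I read was about 13 N, the bystanders look unmoved, and I handed the job in at about 22 s.

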